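# Wedge a denture flask tight in its frame

### The arm

A 6-joint arm with a two-finger parallel gripper is mounted at the origin on a cart in front of the work surface, level with it; the furniture and walls round the work are solid. World frame = base frame: x ahead of the robot, y to its left, z up, the work surface at z = 0. Lengths are in m, angles in rad, forces in N, time in s.
With the tool pointing down it reaches from about 0.35 to 0.875 m from the base axis. Payload 4.2 kg.
Tool frame: the origin (TCP) lies on the centre line of the jaws, within the pads' length; the fingertips stand 8 mm ahead of it and the grasp point (between the pads) lies 11 mm behind it; z points along the fingers, y is the line along which they close (so a half turn about z gives the same grasp; the last joint's range is limited). The gripper opens to 87 mm and grips with 3 to 60 N. Pads are 19 mm wide; open, the fingers measure 117 mm over their backs; the gripper's body (75 mm by 190 mm) begins 51 mm behind the grasp point.
Start: joints at [1.585, 0.385, 0.008, 0, -1.194, -0.259], TCP at [0.151, 0.606, 0.231] pointing down, gripper open.
Joint ranges: [-3.14, 3.14], [-1.21, 2.06], [-1.07, 1.41], [-3.16, 2.05], [-2.99, -0.16], [-3.1, 3.1]. Speed limits (rad/s): [2.79, 2.79, 3.14, 3.14, 3.14, 3.14].

### API

Orientations are given as a unit quaternion [x, y, z, w].
In Python, from workcell import * gives the robot as it stands.
- The arm moves only by the tool carry_out, never from a script. Its argument "increments" is a list of rows, each a list of 3 entries, a list of its own where there are three numbers: the shift along the tool's x, y, z in mm, then the turn, a rotation vector about the tool's x, y, z in degrees, then the finger opening in mm, from 0 to 87. In form: [[[tx, ty, tz], [rx, ry, rz], claw], ...]. A call has 1 to 12 rows; each row is the pose to reach, as a shift and turn from the pose commanded when the call began, along the tool's axes at that moment; what a row does not reach only later rows make up. A row lasts 1/10 s, in which the tool goes at most 50 mm and 8.59 degrees, less where a joint would pass 70% of its speed; a pose out of reach is approached as far as the arm can. A call with a gripper value outside its range is refused whole. The fingers move at their own pace and stop on an object; "force" is the grip in N (left out, the last holds). Time passes only in rows, so rows that repeat a pose let the fingers close. It gives the time, the measured TCP pose, the force, the opening and the grip force at its end, in the units of the state.
- sense(): the state, without advancing time (a new reading comes with each control period).
- grab_frame(name): name is "scene" or "top" or "wrist"; returns a dict with "frame" (384x512x3 uint8, blue, green, red), "vfov" (degrees; the focal length in pixels is half the picture's height over the tangent of half this angle, whatever the lens; pixels are square), "cx", "cy" (the principal point, pixels), "origin" and "orientation" of the camera in the world. Camera axes: x right, y up, looking along -z (the intrinsics and any distortion apply to the point x, -y, -z); pixel columns grow to the right and rows downward; lengths in m; the calibration is good to about 2 mm. A picture is of the moment at which its call begins. There is no depth.
- sign_off(): hands the job in; it is judged then, once.
The state is a dict: "time": time; "joint_pos": joint angles; "qd": joint speeds; "joint_efforts": joint torques, N m; "tcp_pos": TCP position; "tool_rot": TCP orientation; "contact_force": force on the tool from outside, world axes, zero at the start; "wrist_torque": the same for the moment, N m; "width": opening from 0.0 (shut) to 1.0 (fully open); "finger_force": force on a finger pad.
Only numpy, scipy, OpenCV 4.12 (cv2) and the standard library are available. Lean on these libraries where they do the work, as an engineer would, in place of code of your own. Each camera call takes 0.05 s, during which the arm holds its last target. There are 200 camera calls.

### The job

Stand the aluminium denture flask flat in the bay of the steel frame, its long side running front to back, up against the back stop and the straight cheek. Then drive in from the front, between the flask and the slanted cheek, the wooden wedge that fills the gap, firmly, until it jams and the flask is locked tight. Leave the other wedge out of the frame, and do not push the other things on the table about.

Things in the scene. Friction and masses are not known exactly. Their poses are not given: they have to be found in the camera images.
- frame: Flask frame, screwed to the table: grey base plate 8 mm thick (x -115..+60, y -73..+51 mm) with three dark steel walls up to z = 36 mm. Origin: on the table under the middle of the bay; z up; +x from the open front to the back stop. Back stop face: x = +40. Straight cheek face: y = +30, from x -47 to +47. The plate in front is bare but for flat screw heads 4 mm high near its edges.
- frame_seat (a point): Where the flask's origin belongs: frame x 0, y 0, z +8 mm (top of the base plate).
- frame_mouth (a point): Middle of the wedge gap's mouth on the plate: frame x -40, y -40, z +8 mm. The slanted cheek's face runs from (x -40, y -49.9) to (x +40, y -38.4), closing towards the back by 1 in 7; the cheek is 16 mm thick. With the flask home the gap between flask and cheek is 19.9 mm at the front, 8.4 mm at the back.
- flask: Aluminium denture flask, 0.4 to 0.8 kg: block 80 (x) x 60 (y) x 44 (z) mm, with a raised grip rib on its lid. Origin: centre of its underside. A half turn makes no difference. Its long side (x) goes along the frame's x.
- flask_rib (a point): Middle of the flask's grip rib, 54 mm above the flask's origin. The rib is 56 (x) x 22 (y) x 20 mm, its top 64 mm above the flask's underside. Take it across y.
- wide_wedge: The wider of two plain, waxed (slippery) light-wood wedges, 111 mm long, 70 g. Origin: mid-length on the underside, z up, +x to the thin end. Tapered part: x -19.5..+55.5, 26 mm high, flat face at y = +11 all along, the other face slants by 1 in 7; 21.7 mm thick at the tail, 11 mm at the thin end.
- wide_tail (a point): Middle of the wide wedge's tail, a parallel-sided grip block: wedge x = -37.5 (36 mm long, x -55.5..-19.5), y = 0 (22 mm wide), z = +20 (40 mm high).
- wide_tip (a point): Foot of the wide wedge's thin end, on the flat face: wedge x = +55.5, y = +11, z = 0. With the flask home and the flat face on it, the wedge binds with 62 mm of taper inside the bay (wedge origin at frame x -33.5, y -41); a slow push of 15 to 20 N drives it about 1 mm further and it stays by friction.
- slim_wedge: The slimmer wood wedge: same length, taper and layout as the wide one, but its tail is 16 mm wide (y -8..+8) and its taper 16.2 mm thick at the tail, 5.5 mm at the thin end: too thin, it runs on to the back stop without filling the gap.
- slim_tail (a point): Middle of the slim wedge's tail block: wedge x = -37.5, y = 0, z = +20 mm.
- cast_1: cream plaster dental cast, 53x58x26 mm; a bystander, loose; origin: centre of its underside.
- cast_2: blue-grey plaster dental cast, 53x58x26 mm; a bystander, loose; origin: centre of its underside.
- bur_stand: round blue stand with mounted points, 61x61x32 mm; a bystander, loose; origin: centre of its underside.
- dappen_dish: small clear dish, 31x31x16 mm; a bystander, loose; origin: centre of its underside.
- tape_1: roll of masking tape lying flat, 100x98x25 mm; a bystander, fixed to the table; origin: centre of its underside.
- mixing_bowl: green rubber mixing bowl, 87x87x43 mm; a bystander, fixed to the table; origin: centre of its underside.
- cream_pot: small low pot, 39x39x18 mm; a bystander, loose; origin: centre of its underside.
- tweezers: steel tweezers lying near the left edge, 17x126x8 mm; a bystander, loose; origin: centre of its underside.

How it is judged:
By the outcome, as a careful person would: the job done as asked, in the order asked, and still so for the second after the job is handed in, with the robot touching nothing.
It also fails if it takes over 72 s, if anything falls off the work surface, if the arm or the gripper's body presses on something with over 40 N, if the wrist force passes 120 N, or if a joint passes its speed limit or range.

## Working session

There is one attempt and no reset: what is moved stays moved. The work goes in short steps, Python scripts to look and compute and a tool call to move; the robot and the scene stay as the last step left them, time stands still between calls to the robot, and variables do not carry over. Pictures are saved under pics/ and viewed, at most 10 in all, crops included, and the job is handed in when it is done.

Besides the shell and the picture viewer there is one more tool, called as a command line: name --argument value ..., lists and objects as JSON in quotes. carry_out: Moves the arm, as the interface text tells. Its arguments: {"type":"object","properties":{"increments":{"type":"array","items":{"type":"array"}},"force":{"type":"number"}},"required":["increments"]}

```bash
ls; mkdir -p pics
python3 - <<'E'
from workcell import *
import cv2
s=sense();print(s)
for n in("scene","top","wrist"):
    g=grab_frame(n);cv2.imwrite(f"pics/{n}0.png",g["frame"]);print(n,{k:v for k,v in g.items() if k!="frame"})
E
```

```text
pics
{'time': 0.0, 'joint_pos': array([ 1.58461308e+00,  3.85552162e-01,  6.60270690e-03, -5.45412037e-04,
       -1.19401392e+00, -2.58604110e-01]), 'qd': array([-2.08331891e-03,  1.59664653e-03, -2.20125354e-04,  3.55517037e-05,
        1.92247593e-03, -1.11658841e-03]), 'joint_efforts': array([-6.31109397e-04, -3.90661168e+01,  1.87400687e+01,  4.21973169e+00,
        1.09671257e-02, -1.99555925e-04]), 'tcp_pos': array([0.15129331, 0.60578643, 0.22944632]), 'tool_rot': array([ 9.92506337e-01, -1.22188107e-01, -1.03988947e-04,  1.10790455e-03]), 'contact_force': array([-0.18587869, -0.25442144,  0.22979828]), 'wrist_torque': array([ 0.03261978, -0.00199611, -0.04364157]), 'finger_force': 0.0, 'width': 1.006350455756311}
scene {'vfov': 52.69151921586418, 'cx': 250.65413588203464, 'cy': 194.29034040135764, 'origin': array([0.04265108, 0.56720853, 0.99766877]), 'orientation': array([-0.12153695,  0.30857751,  0.87364351, -0.35602768])}
top {'vfov': 52.32997052924385, 'cx': 252.6248333999942, 'cy': 191.1638562958481, 'origin': array([0.33572899, 0.00955348, 1.43905117]), 'orientation': array([ 0.05275473, -0.05596035, -0.69441156,  0.71545647])}
wrist {'vfov': 58.164356250297864, 'cx': 255.71378690632437, 'cy': 189.0119194683572, 'origin': array([0.21704896, 0.58999152, 0.38375005]), 'orientation': array([ 0.07748888, -0.09819661,  0.78210559, -0.61046191])}
```

View pics/top0.png

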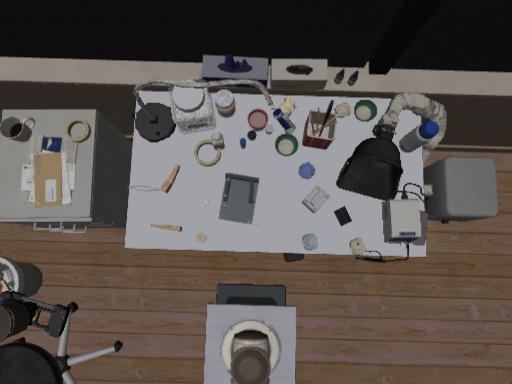

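View pics/scene0.png

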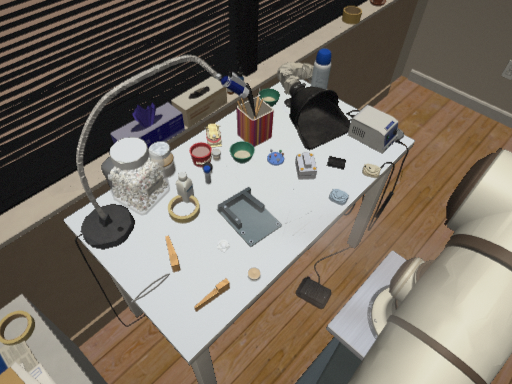

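The top view shows the frame at (240,198), the flask at (316,200), and wedges at (172,178) and (167,227). The scene view shows the frame at (249,215), the flask at (307,165), and wedges at (172,253) and (213,294). I'll move the wrist camera over the work for closer views.

```bash
cat > h.py <<'E'
from workcell import *
import numpy as np, cv2
from scipy.spatial.transform import Rotation as R
def ray(g,uv):
    f=g["frame"].shape[0]/2/np.tan(np.radians(g["vfov"])/2)
    uv=np.atleast_2d(np.asarray(uv,float))
    d=np.c_[(uv[:,0]-g["cx"])/f,-(uv[:,1]-g["cy"])/f,-np.ones(len(uv))]
    return np.asarray(g["origin"]),R.from_quat(g["orientation"]).apply(d)
def onz(g,uv,z):
    o,d=ray(g,uv); return o+d*((z-o[2])/d[:,2])[:,None]
def proj(g,p):
    f=g["frame"].shape[0]/2/np.tan(np.radians(g["vfov"])/2)
    c=R.from_quat(g["orientation"]).inv().apply(np.atleast_2d(p)-g["origin"])
    return np.c_[g["cx"]+f*c[:,0]/-c[:,2],g["cy"]-f*c[:,1]/-c[:,2]]
def delta(pos,quat_or_yaw,s=None,p0=None,q0=None):
    "shift mm & rotvec deg in tool axes from commanded pose to target"
    s=s or sense(); p0=s["tcp_pos"] if p0 is None else p0; r0=R.from_quat(s["tool_rot"] if q0 is None else q0)
    t=down(quat_or_yaw) if np.isscalar(quat_or_yaw) else R.from_quat(quat_or_yaw)
    return np.round(r0.inv().apply(np.asarray(pos)-p0)*1000,1), np.round(np.degrees((r0.inv()*t).as_rotvec()),2)
def down(yaw): # tool z down, tool x axis at world angle yaw (deg); tool y = at yaw-90
    return R.from_euler('z',yaw,degrees=True)*R.from_euler('x',180,degrees=True)
E
python3 - <<'E'
from h import *
g=grab_frame("top");s=grab_frame("scene")
for n,p in dict(frame=(240,198),flask=(316,200),wA=(172,178),wB=(167,227)).items(): print(n,onz(g,p,0.02))
for n,p in dict(frame=(249,215),flask=(307,165),wA=(172,253),wB=(213,294)).items(): print(n,onz(s,p,0.02))
r=R.from_quat(sense()["tool_rot"]);print(r.as_matrix().round(3))
w=grab_frame("wrist");print(r.inv().apply(w["origin"]-sense()["tcp_pos"]), (r.inv()*R.from_quat(w["orientation"])).as_matrix().round(2))
a=cv2.resize(s["frame"][95:320,75:375],None,fx=2.66,fy=2.66,interpolation=cv2.INTER_CUBIC)
cv2.imwrite("pics/scene_c.png",a)
print(delta([0.42,0.13,0.45],80.))
E
```

```text
frame [[0.52919277 0.05184118 0.02      ]]
flask [[ 0.53022567 -0.22683599  0.02      ]]
wA [[0.5960145  0.30505627 0.02      ]]
wB [[0.41538467 0.31213412 0.02      ]]
frame [[0.530505   0.06248556 0.02      ]]
flask [[ 0.53600392 -0.22910459  0.02      ]]
wA [[0.59458839 0.31392772 0.02      ]]
wB [[0.41747611 0.31603056 0.02      ]]
[[ 0.97  -0.242 -0.   ]
 [-0.242 -0.97  -0.001]
 [ 0.     0.001 -1.   ]]
[ 0.06762091 -0.00016384 -0.1540364 ] [[-0.    0.97  0.25]
 [ 1.    0.    0.  ]
 [ 0.    0.25 -0.97]]
(array([ 376. ,  397. , -219.5]), array([ 3.000e-02,  3.000e-02, -9.403e+01]))
```

View pics/scene_c.png

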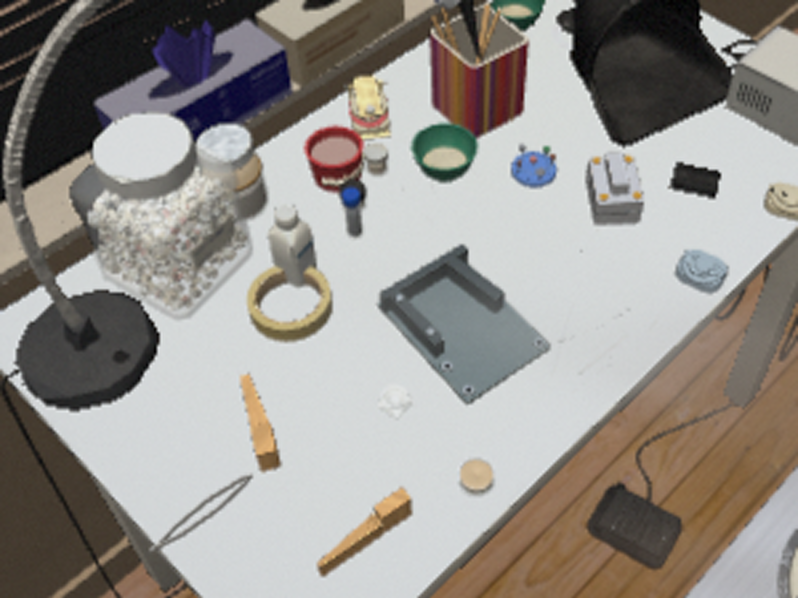

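Run:
```python
from h import *
print(delta([0.45,0.25,0.36],0.))
```

```text
(array([ 376. ,  273.3, -129.6]), array([  0.04,   0.  , -14.03]))
```

carry_out --increments '[[[376, 273, -130], [0, 0, -14], 87], [[376, 273, -130], [0, 0, -14], 87], [[376, 273, -130], [0, 0, -14], 87], [[376, 273, -130], [0, 0, -14], 87], [[376, 273, -130], [0, 0, -14], 87], [[376, 273, -130], [0, 0, -14], 87], [[376, 273, -130], [0, 0, -14], 87], [[376, 273, -130], [0, 0, -14], 87], [[376, 273, -130], [0, 0, -14], 87], [[376, 273, -130], [0, 0, -14], 87], [[376, 273, -130], [0, 0, -14], 87], [[376, 273, -130], [0, 0, -14], 87]]'

```text
time: 1.5
tcp_pos: [0.4502, 0.2498, 0.3604]
tool_rot: [1.0, -0.001, -0.0, -0.0]
contact_force: [-0.6, 0.4, 0.4]
width: 0.996
finger_force: 0.0
```

Run:
```python
from h import *
s=sense();print(s["time"],s["tcp_pos"],s["joint_pos"],s["contact_force"])
print(R.from_quat(s["tool_rot"]).as_matrix().round(3))
g=grab_frame("wrist");cv2.imwrite("pics/w1.png",g["frame"]);np.save("w1.npy",g,allow_pickle=True)
print(delta([0.46,-0.09,0.36],0.))
```

```text
1.5 [0.45022875 0.24983328 0.3604264 ] [ 8.21864752e-01  1.28307107e-01 -1.89533048e-02 -4.93029015e-04
 -1.42347521e+00  7.46725450e-01] [-0.58319132  0.37727303  0.38703988]
[[ 1.    -0.002 -0.   ]
 [-0.002 -1.     0.   ]
 [-0.    -0.    -1.   ]]
(array([1.050e+01, 3.404e+02, 1.000e-01]), array([ 0.01,  0.05, -0.04]))
```

View pics/w1.png

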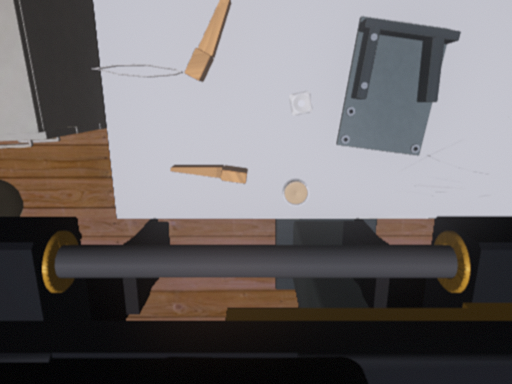

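Wrist view: wedge A is at (208,40) with its tail at (200,65). Wedge B is at (210,172) with its tail at (235,175). The frame is at (390,90), and its front plate corners are at (338,147) and (420,155). Next I'll look at the frame and flask together.

carry_out --increments '[[[10, 300, 0], [0, 0, 0], 87], [[10, 300, 0], [0, 0, 0], 87], [[10, 300, 0], [0, 0, 0], 87], [[10, 300, 0], [0, 0, 0], 87], [[10, 300, 0], [0, 0, 0], 87], [[10, 300, 0], [0, 0, 0], 87], [[10, 300, 0], [0, 0, 0], 87], [[10, 300, 0], [0, 0, 0], 87]]'

```text
time: 2.35
tcp_pos: [0.4596, -0.0497, 0.3601]
tool_rot: [1.0, -0.001, -0.0, -0.0]
contact_force: [-0.2, 0.2, -0.6]
width: 1.0
finger_force: 0.0
```

Run:
```python
from h import *
s=sense();print(s["time"],s["tcp_pos"],s["joint_pos"])
g=grab_frame("wrist");np.save("w2.npy",g,allow_pickle=True)
f=g["frame"][:230]
cv2.imwrite("pics/w2.png",cv2.resize(f,None,fx=1.56,fy=1.56,interpolation=cv2.INTER_CUBIC))
```

```text
2.35 [ 0.45961431 -0.04966804  0.36005561] [ 2.44995469e-01  3.11563246e-02 -1.27488900e-01 -4.57231295e-04
 -1.41297708e+00  1.32442607e+00]
```

View pics/w2.png

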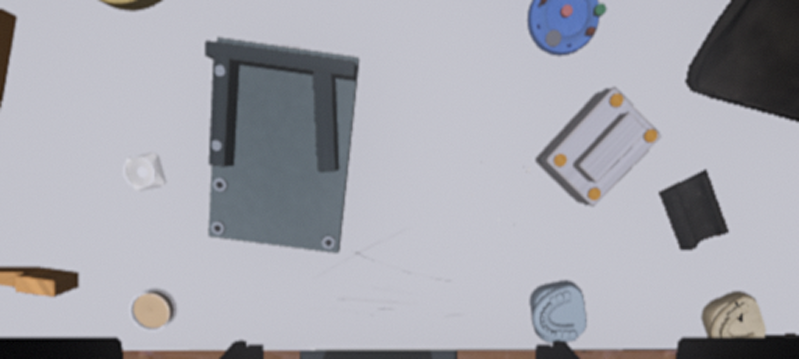

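The picture (1.56x) shows the frame's plate front corners at (209,236) and (340,251) and the straight cheek on the left. The flask's four gold screws are at (616,99), (651,135), (559,160) and (593,194). I'll measure all of these.

Run:
```python
from h import *
w1=np.load("w1.npy",allow_pickle=True).item();w2=np.load("w2.npy",allow_pickle=True).item()
for g,(x0,x1),n in((w1,(325,470),"w1"),(w2,(125,235),"w2")):
    f=g["frame"];gr=f.max(2).copy()
    m=((gr<150)*255).astype(np.uint8); m[:, :x0]=0;m[:,x1:]=0;m[190:]=0
    c=max(cv2.findContours(m,cv2.RETR_EXTERNAL,cv2.CHAIN_APPROX_NONE)[0],key=cv2.contourArea)
    h=cv2.convexHull(c);a=cv2.approxPolyDP(h,3,True)[:,0]
    print(n,"hull",a.tolist());
    i=np.argsort(-a[:,1])[:2]; P=onz(g,a[i],0.008);P=P[np.argsort(-P[:,1])]
    d=P[0]-P[1];print(P.round(4).tolist(),"len",np.linalg.norm(d[:2]),"yaw",np.degrees(np.arctan2(d[1],d[0]))-90)
    # wall tops: dark
    print("all z36",onz(g,a,0.036)[:,:2].round(4).tolist())
f=w2["frame"];hsv=cv2.cvtColor(f,cv2.COLOR_BGR2HSV)
m=cv2.inRange(hsv,(8,110,110),(35,255,255));m[:,:340]=0;m[:,430:]=0;m[140:]=0
n,l,st,ce=cv2.connectedComponentsWithStats(m)
ce=ce[1:][st[1:,4]>8];print(ce.tolist());P=onz(w2,ce,0.045);print(P.round(4).tolist())
D=P[:,None]-P[None];print((np.linalg.norm(D,axis=2)*1000).round(1));print(P.mean(0))
```

```text
w1 hull [[360, 17], [460, 32], [418, 154], [336, 143]]
[[0.4573, 0.1329, 0.008], [0.4408, 0.011, 0.008]] len 0.12299076425799708 yaw -7.7012348093926875
all z36 [[0.6202, 0.1178], [0.6022, -0.0115], [0.4451, 0.0242], [0.4606, 0.1394]]
w2 hull [[132, 26], [142, 24], [229, 37], [216, 161], [134, 150]]
[[0.4568, 0.1301, 0.008], [0.4403, 0.0099, 0.008]] len 0.12133030417790665 yaw -7.8378068378103904
all z36 [[0.6194, 0.1085], [0.6218, 0.0956], [0.6062, -0.015], [0.4451, 0.0066], [0.4607, 0.1202]]
[[394.8095238095238, 63.857142857142854], [416.72093023255815, 86.69767441860465], [358.7567567567568, 102.1891891891892], [380.6842105263158, 123.8157894736842]]
[[0.5724, -0.2277, 0.045], [0.5442, -0.2591, 0.045], [0.5248, -0.1849, 0.045], [0.4967, -0.2163, 0.045]]
[[ 0.  42.1 64.  76.6]
 [42.1  0.  76.6 64. ]
 [64.  76.6  0.  42.1]
 [76.6 64.  42.1  0. ]]
[ 0.53450863 -0.222013    0.045     ]
```

Run:
```python
from h import *
g=grab_frame("scene");f=g["frame"];hsv=cv2.cvtColor(f,cv2.COLOR_BGR2HSV)
m=cv2.inRange(hsv,(8,90,90),(35,255,255));m[:,:290]=0;m[:,325:]=0;m[:145]=0;m[185:]=0
n,l,st,ce=cv2.connectedComponentsWithStats(m);print(st[1:,4],ce[1:].tolist())
P=onz(g,ce[1:],0.045);print(P.round(4).tolist(),P.mean(0))
w2=np.load("w2.npy",allow_pickle=True).item()
print(proj(g,[[0.5724,-.2277,.045],[.5442,-.2591,.045],[.5248,-.1849,.045],[.4967,-.2163,.045]]).round(1))
s=sense();print(delta([0.5345,-0.222,0.20],-42.))
```

```text
[4 6 5 5] [[298.75, 155.0], [311.0, 154.5], [314.0, 168.0], [301.8, 168.4]]
[[0.5732, -0.2254, 0.045], [0.5447, -0.2569, 0.045], [0.4981, -0.2145, 0.045], [0.526, -0.1845, 0.045]] [ 0.53550171 -0.22031976  0.045     ]
[[299.4 154.8]
 [311.5 154.2]
 [302.2 168.5]
 [314.7 167.9]]
(array([ 74.4, 173.9, 160.1]), array([-0.000e+00,  4.000e-02,  4.209e+01]))
```

carry_out --increments '[[[75, 173, 60], [0, 0, 42], 87], [[75, 173, 60], [0, 0, 42], 87], [[75, 173, 60], [0, 0, 42], 87], [[75, 173, 160], [0, 0, 42], 87], [[75, 173, 240], [0, 0, 42], 87], [[75, 173, 240], [0, 0, 42], 87], [[75, 173, 240], [0, 0, 42], 87], [[75, 173, 260], [0, 0, 42], 87], [[75, 173, 260], [0, 0, 42], 87], [[75, 173, 260], [0, 0, 42], 87]]'

```text
time: 3.45
tcp_pos: [0.5362, -0.2213, 0.1011]
tool_rot: [0.934, -0.357, 0.0, 0.0]
contact_force: [-1.0, -1.0, 0.6]
width: 0.999
finger_force: 0.0
```

Run:
```python
from h import *
s=sense();print(s["time"],s["tcp_pos"],s["joint_pos"],s["contact_force"]);print(delta([0.535,-0.2212,0.055],-42.))
```

```text
3.45 [ 0.53621389 -0.22129887  0.10112304] [-1.12019573e-01  4.32280916e-01 -2.74907271e-01  7.54057579e-04
 -8.62927984e-01  9.52142990e-01] [-0.98275445 -0.97522246  0.60467615]
(array([-1. ,  0.7, 46.1]), array([ 0.  , -0.05,  0.16]))
```

carry_out --increments '[[[-1, 0, 25], [0, 0, 0], 60], [[-1, 0, 40], [0, 0, 0], 50], [[-1, 0, 46], [0, 0, 0], 50], [[-1, 0, 46], [0, 0, 0], 50], [[-1, 0, 46], [0, 0, 0], 15], [[-1, 0, 46], [0, 0, 0], 15], [[-1, 0, 46], [0, 0, 0], 15], [[-1, 0, 46], [0, 0, 0], 15], [[-1, 0, 46], [0, 0, 0], 15], [[-1, 0, 46], [0, 0, 0], 15]]' --force 45

```text
time: 4.45
tcp_pos: [0.5342, -0.2221, 0.0548]
tool_rot: [0.934, -0.359, 0.0, 0.0]
contact_force: [-0.4, 0.5, 1.6]
width: 0.244
finger_force: 45.0
```

Run:
```python
from h import *
print(delta([0.45,0.08,0.19],-7.8))
```

```text
(array([-264.7, -168.1, -135.3]), array([ 0.000e+00, -1.000e-02, -3.422e+01]))
```

carry_out --increments '[[[0, 0, -25], [0, 0, 0], 15], [[0, 0, -60], [0, 0, 0], 15], [[0, 0, -100], [0, 0, 0], 15], [[-40, -25, -135], [0, 0, -7], 15], [[-80, -50, -135], [0, 0, -14], 15], [[-120, -75, -135], [0, 0, -21], 15], [[-160, -100, -135], [0, 0, -28], 15], [[-200, -126, -135], [0, 0, -34], 15], [[-235, -150, -135], [0, 0, -34], 15], [[-265, -168, -135], [0, 0, -34], 15], [[-265, -168, -135], [0, 0, -34], 15], [[-265, -168, -135], [0, 0, -34], 15]]'

```text
time: 5.65
tcp_pos: [0.4483, 0.0805, 0.1883]
tool_rot: [0.998, -0.069, -0.002, 0.001]
contact_force: [0.4, -0.5, -6.4]
width: 0.245
finger_force: 45.0
```

Run:
```python
from h import *
s=sense();print(s["time"],s["tcp_pos"],s["joint_pos"],s["contact_force"])
g=grab_frame("wrist");np.save("w3.npy",g,allow_pickle=True)
cv2.imwrite("pics/w3.png",cv2.resize(g["frame"][:300],None,fx=1.56,fy=1.56,interpolation=cv2.INTER_CUBIC))
```

```text
5.65 [0.44825565 0.08052486 0.18828754] [ 0.53563681  0.13553866 -0.45092252 -0.00105211 -0.98763209  0.89719492] [ 0.36296016 -0.54458164 -6.3846591 ]
```

View pics/w3.png

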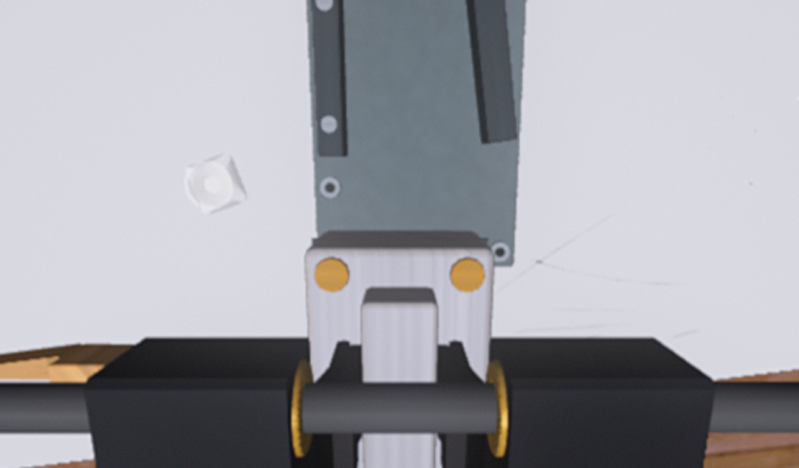

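Run:
```python
from h import *
g=np.load("w3.npy",allow_pickle=True).item();k=1.56
O=np.array([.5643,.0663]);Y=np.radians(-7.8);c,s_=np.cos(Y),np.sin(Y);T=np.array([[c,s_],[-s_,c]])
for n,p,z in(("straight corner exp -47,30",(347,156),.008),("same z36",(341,156),.036),("slant corner exp -40,-49.9",(483,143),.008),("plate FR exp -115,-73",(513,266),.008),("straight far",(345,4),.008)):
    P=onz(g,np.array(p)/k,z)[0];print(n,P[:2].round(4),(T@(P[:2]-O)*1000).round(1))
s=sense();r=R.from_quat(s["tool_rot"])
P=onz(g,np.array([(332,274),(468,275)])/k,s["tcp_pos"][2]-.0105);print(r.inv().apply(P-s["tcp_pos"]).round(4))
x=r.as_matrix()[:,0];print("yaw",np.degrees(np.arctan2(x[1],x[0])))
# cheek edges by gradient: print gray row profile
gr=cv2.cvtColor(g["frame"],cv2.COLOR_BGR2GRAY)
for v in(20,60,90): print(v,gr[v,192:345].tolist())
```

```text
straight corner exp -47,30 [0.5195 0.1023] [-49.2  29.6]
same z36 [0.5197 0.103 ] [-49.2  30.3]
slant corner exp -40,-49.9 [0.5157 0.0206] [-41.9 -51.9]
plate FR exp -115,-73 [0.4385 0.0092] [-116.9  -73.6]
straight far [0.6014 0.09  ] [33.5 28.5]
[[ 0.0317 -0.0219  0.0104]
 [ 0.0315  0.0206  0.0104]]
yaw -8.018175518109677
20 [215, 214, 215, 217, 210, 167, 127, 118, 101, 88, 84, 84, 83, 84, 82, 85, 84, 85, 85, 84, 83, 85, 83, 82, 72, 57, 47, 51, 74, 109, 119, 118, 118, 118, 117, 117, 119, 117, 117, 117, 116, 116, 116, 116, 116, 117, 116, 116, 114, 114, 116, 116, 115, 115, 117, 117, 116, 115, 114, 116, 117, 115, 117, 117, 118, 118, 116, 115, 116, 115, 115, 114, 114, 113, 114, 114, 114, 113, 115, 115, 116, 117, 118, 116, 115, 114, 115, 115, 113, 115, 114, 115, 117, 118, 118, 116, 118, 116, 117, 118, 117, 116, 118, 116, 116, 118, 120, 116, 95, 63, 44, 45, 46, 53, 71, 78, 79, 80, 79, 79, 79, 79, 81, 80, 81, 79, 80, 80, 79, 78, 78, 77, 75, 92, 115, 124, 125, 125, 125, 124, 124, 125, 122, 124, 159, 202, 213, 215, 213, 213, 213, 213, 214]
60 [215, 215, 216, 215, 217, 218, 210, 166, 132, 12
[... 710 characters left out ...]
18, 212, 173, 135, 125, 105, 92, 85, 86, 84, 87, 87, 89, 86, 87, 88, 89, 86, 85, 84, 80, 66, 53, 55, 81, 113, 124, 124, 123, 123, 123, 124, 123, 123, 121, 122, 123, 123, 122, 123, 123, 126, 124, 123, 123, 122, 121, 119, 121, 121, 120, 121, 120, 119, 121, 119, 121, 121, 120, 121, 121, 120, 120, 121, 121, 120, 122, 120, 120, 120, 120, 120, 121, 121, 122, 122, 121, 122, 120, 121, 122, 120, 122, 121, 122, 119, 120, 120, 121, 122, 120, 120, 120, 118, 120, 119, 119, 119, 120, 120, 121, 121, 121, 121, 123, 121, 121, 123, 124, 120, 87, 58, 51, 51, 56, 69, 79, 81, 80, 82, 82, 82, 85, 91, 101, 102, 103, 104, 106, 113, 121, 122, 125, 124, 145, 197, 215, 215, 214, 215, 214, 216, 215, 215, 215, 215, 215]
```

carry_out --increments '[[[50, 1, 40], [0, 0, 0], 15], [[95, 3, 60], [0, 0, 0], 15], [[101, 3, 80], [0, 0, 0], 15], [[101, 3, 88], [0, 0, 0], 15], [[101, 3, 95], [0, 0, 0], 15], [[101, 3, 105], [0, 0, 0], 15], [[101, 3, 115], [0, 0, 0], 15], [[101, 3, 120], [0, 0, 0], 15], [[101, 3, 120], [0, 0, 0], 15]]'

```text
time: 6.6
tcp_pos: [0.5486, 0.0631, 0.0692]
tool_rot: [0.998, -0.07, -0.001, 0.0]
contact_force: [0.4, -0.5, -5.8]
width: 0.247
finger_force: 45.0
```

```bash
cat >> h.py <<'E'
O=np.array([.5622,.0659]);YAW=-8.0
def fr(p):
    a=R.from_euler('z',YAW,degrees=True).as_matrix()[:2,:2]; return (a.T@(np.asarray(p)[:2]-O)*1000).round(1)
def w(x,y): return O+R.from_euler('z',YAW,degrees=True).as_matrix()[:2,:2]@np.array([x,y])/1000
def st():
    s=sense(); r=R.from_quat(s["tool_rot"]); x=r.as_matrix()[:,0]
    print("t",round(s["time"],2),"fr",fr(s["tcp_pos"]),"z",round(s["tcp_pos"][2]*1000,1),"yaw",round(np.degrees(np.arctan2(x[1],x[0])),2),"F frame",R.from_euler('z',-YAW,degrees=True).apply(s["contact_force"]).round(1),"T",s["wrist_torque"].round(2)); return s
E
python3 - <<'E'
from h import *
st()
E
```

```text
t 6.6 fr [-13.1  -4.6] z 69.2 yaw -8.0 F frame [ 0.5 -0.4 -5.8] T [-0.    0.04 -0.01]
```

carry_out --increments '[[[0, 0, 3], [0, 0, 0], 15], [[0, 0, 5], [0, 0, 0], 15], [[0, 0, 6], [0, 0, 0], 15], [[0, 0, 6], [0, 0, 0], 15]]'

```text
time: 7.0
tcp_pos: [0.5493, 0.0632, 0.0636]
tool_rot: [0.998, -0.07, 0.0, -0.0]
contact_force: [0.5, -0.3, -5.9]
width: 0.248
finger_force: 45.0
```

carry_out --increments '[[[4, 0, 0], [0, 0, 0], 15], [[8, 0, 0], [0, 0, 0], 15], [[10, 0, 0], [0, 0, 0], 15], [[11, 0, 0], [0, 0, 0], 15], [[11, 0, 0], [0, 0, 0], 15]]'

```text
time: 7.5
tcp_pos: [0.5604, 0.0615, 0.0635]
tool_rot: [0.998, -0.07, -0.0, -0.0]
contact_force: [-0.6, -0.0, -6.3]
width: 0.249
finger_force: 45.0
```

```bash
python3 -c "
from h import *
st()"
```

```text
t 7.5 fr [-1.2 -4.6] z 63.5 yaw -8.04 F frame [-0.6 -0.1 -6.3] T [ 0.06  0.   -0.03]
```

Now I'll creep in +x until it touches, then in +y (tool −y).

carry_out --increments '[[[1, 0, 0], [0, 0, 0], 15], [[2, 0, 0], [0, 0, 0], 15], [[3, 0, 0], [0, 0, 0], 15], [[3, 0, 0], [0, 0, 0], 15]]'

```text
time: 7.9
tcp_pos: [0.5617, 0.061, 0.0633]
tool_rot: [0.998, -0.07, -0.002, 0.0]
contact_force: [-3.7, 1.7, -3.1]
width: 0.249
finger_force: 45.0
```

```bash
python3 -c "
from h import *
st()"
```

```text
t 7.9 fr [ 0.1 -4.9] z 63.3 yaw -8.02 F frame [-3.9  1.2 -3.1] T [0.46 1.42 0.19]
```

carry_out --increments '[[[-1, -2, 0], [0, 0, 0], 15], [[-1, -4, 0], [0, 0, 0], 15], [[-1, -5, 0], [0, 0, 0], 15], [[-1, -6, 0], [0, 0, 0], 15], [[-1, -6, 0], [0, 0, 0], 15]]'

```text
time: 8.4
tcp_pos: [0.5622, 0.0658, 0.0633]
tool_rot: [0.998, -0.07, -0.001, 0.001]
contact_force: [-1.6, -5.7, -4.0]
width: 0.248
finger_force: 45.0
```

```bash
python3 -c "
from h import *
st()"
```

```text
t 8.4 fr [-0.  -0.1] z 63.3 yaw -8.0 F frame [-0.8 -5.9 -4. ] T [-1.81  0.8   0.11]
```

carry_out --increments '[[[1, 0, 1], [0, 0, 0], 15], [[1, 0, 2], [0, 0, 0], 15], [[1, 0, 2], [0, 0, 0], 15]]'

```text
time: 8.7
tcp_pos: [0.5622, 0.0657, 0.0631]
tool_rot: [0.998, -0.07, -0.002, 0.002]
contact_force: [-9.8, -4.1, 7.8]
width: 0.251
finger_force: 45.0
```

```bash
python3 -c "
from h import *
st()"
```

```text
t 8.7 fr [-0.  -0.2] z 63.1 yaw -7.99 F frame [-9.2 -5.4  7.8] T [-1.2   2.79  0.08]
```

carry_out --increments '[[[-1, 0, -2], [0, 0, 0], 15], [[-1, 0, -2], [0, 0, 0], 45], [[-1, 0, -2], [0, 0, 0], 45], [[-1, 0, -2], [0, 0, 0], 45], [[-1, 0, -25], [0, 0, 0], 45], [[-1, 0, -60], [0, 0, 0], 45], [[-1, 0, -100], [0, 0, 0], 60], [[-1, 0, -150], [0, 0, 0], 60]]'

```text
time: 9.5
tcp_pos: [0.5633, 0.0677, 0.2128]
tool_rot: [0.998, -0.07, 0.0, -0.0]
contact_force: [0.9, 0.5, 0.1]
width: 0.62
finger_force: 0.0
```

Run:
```python
from h import *
s=st()
w1=np.load("w1.npy",allow_pickle=True).item()
f=w1["frame"];hsv=cv2.cvtColor(f,cv2.COLOR_BGR2HSV)
m=cv2.inRange(hsv,(5,110,60),(25,255,255));m[:,:165]=0;m[:,255:]=0;m[190:]=0
for c in cv2.findContours(m,cv2.RETR_EXTERNAL,cv2.CHAIN_APPROX_NONE)[0]:
    if cv2.contourArea(c)<100: continue
    print(cv2.minAreaRect(c),onz(w1,np.array(cv2.minAreaRect(c)[0]),0.02).round(3), cv2.approxPolyDP(c,2,True)[:,0].tolist())
# view move: looking at both wedges, yaw 0
print(delta([0.38,0.27,0.30],-8.),s["joint_pos"])
```

```text
t 9.5 fr [0.8 1.9] z 212.8 yaw -8.0 F frame [0.8 0.6 0.1] T [ 0.03 -0.16 -0.01]
(array([-209.7, -174.8,  -87.2]), array([-0.02, -0.02, -0.  ])) [ 4.05069984e-01  3.00352555e-01 -1.63976477e-01 -8.63508836e-05
 -1.10601097e+00  1.02607178e+00]
```

carry_out --increments '[[[-20, -50, -40], [0, 0, 0], 87], [[-50, -95, -80], [0, 0, 0], 87], [[-80, -145, -115], [0, 0, 0], 87], [[-110, -195, -115], [0, 0, 0], 87], [[-115, -240, -115], [0, 0, 0], 87], [[-115, -240, -115], [0, 0, 0], 87], [[-115, -240, -115], [0, 0, 0], 87]]'

```text
time: 10.2
tcp_pos: [0.4824, 0.3269, 0.3282]
tool_rot: [0.998, -0.067, 0.002, -0.003]
contact_force: [0.2, -0.4, -0.2]
width: 0.999
finger_force: 0.0
```

Run:
```python
from h import *
s=st();print(s["tcp_pos"],s["joint_pos"])
g=grab_frame("wrist");np.save("w4.npy",g,allow_pickle=True)
f=g["frame"];cv2.imwrite("pics/w4.png",f)
hsv=cv2.cvtColor(f,cv2.COLOR_BGR2HSV)
m=cv2.inRange(hsv,(5,100,60),(28,255,255));m[240:]=0
for c in cv2.findContours(m,cv2.RETR_EXTERNAL,cv2.CHAIN_APPROX_NONE)[0]:
    if cv2.contourArea(c)>60: print(cv2.contourArea(c),cv2.minAreaRect(c),onz(g,np.array(cv2.minAreaRect(c)[0]),0.02).round(3), cv2.approxPolyDP(c,2,True)[:,0].tolist())
x=cv2.resize(f[:240],None,fx=1.56,fy=1.56,interpolation=cv2.INTER_CUBIC);cv2.imwrite("pics/w4c.png",x)
```

```text
t 10.2 fr [-115.4  247.3] z 328.2 yaw -7.67 F frame [ 0.3 -0.4 -0.2] T [-0.1   0.04 -0.01]
[0.48235999 0.32687881 0.32818647] [ 8.73413025e-01  2.58329202e-01  6.72172792e-02  5.10692120e-05
 -1.37330273e+00  5.63569757e-01]
126.0 ((448.5, 235.5), (7.0, 25.0), 90.0) [[0.329 0.072 0.02 ]] [[436, 239], [461, 239], [450, 232], [442, 232]]
223.5 ((296.5, 200.0), (10.0, 25.0), 90.0) [[0.41  0.282 0.02 ]] [[284, 199], [286, 205], [309, 205], [309, 196], [290, 195]]
242.5 ((256.5, 197.5), (51.0, 9.0), 0.0) [[0.421 0.336 0.02 ]] [[282, 194], [238, 198], [231, 201], [281, 202]]
163.0 ((15.054052352905273, 196.82431030273438), (7.233555316925049, 31.729005813598633), 80.53767395019531) [[0.467 0.67  0.02 ]] [[31, 196], [21, 193], [0, 196], [0, 203]]
6905.5 ((88.11186981201172, 214.6537628173828), (74.88552856445312, 166.06680297851562), 69.5582046508789) [[0.428 0.575 0.02 ]] [[167, 219], [165, 208], [161, 209], [159, 206], [164, 203], [156, 164], [146, 161], [154, 158], [153, 151], [87, 182], [71, 184], [68, 188], [39, 193], [35, 203], [0, 209], [0, 216], [75, 216], [78, 219], [81, 239], [130, 239], [145, 225], [143, 220], [160, 220], [162, 217]]
122.5 ((5.0, 151.5), (10.0, 25.0), 0.0) [[0.53  0.665 0.02 ]] [[0, 139], [1, 164], [10, 160]]
1031.0 ((259.5123291015625, 59.79845428466797), (15.808954238891602, 91.58099365234375), 19.44003677368164) [[0.6   0.308 0.02 ]] [[269, 15], [238, 97], [239, 101], [250, 105], [260, 81], [273, 20], [273, 16]]
```

View pics/w4c.png

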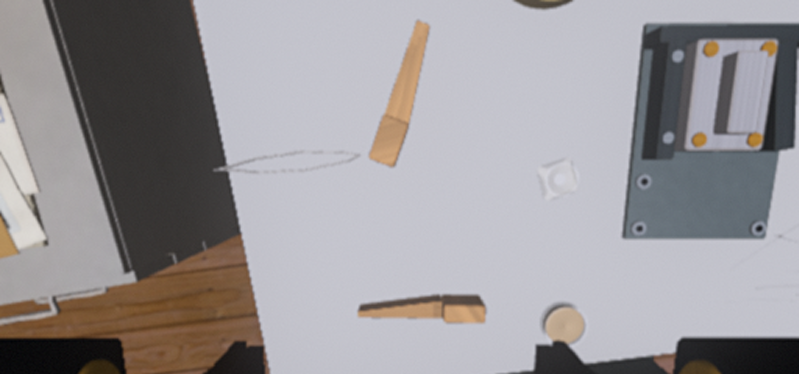

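Wide wedge A: its tail top spans (381,115)–(408,124)–(396,166)–(370,157), about 28 px wide, with the tip at (422,21). Wedge B's tail at (464,313) is narrower, so B is the slim one. The flask sits square in the bay, and the tweezers tip at (358,155) is close to the wide wedge's tail.

Run:
```python
from h import *
g=np.load("w4.npy",allow_pickle=True).item();k=1.56
T=onz(g,np.array([(381,115),(408,124),(396,166),(370,157)])/k,.040)
print("cam",g["origin"],"tail",T[:,:2].round(4).tolist(),"sides",[round(np.linalg.norm(T[i]-T[(i+1)%4])*1000,1) for i in range(4)],"ctr",T.mean(0))
c=T.mean(0)[:2]
for a,b in((3,0),(2,1)): d=T[b]-T[a];print("side yaw",np.degrees(np.arctan2(d[1],d[0])))
# tip top left/right z26
P=onz(g,np.array([(415,21),(429,24)])/k,.026);print("tip",P[:,:2],np.linalg.norm(P[0]-P[1])*1000)
fl=T[[0,3],:2].mean(0);d=P[0,:2]-fl;print("flat-line yaw",np.degrees(np.arctan2(d[1],d[0])),np.linalg.norm(d)*1000,"exp 93")
# slim tail
S=onz(g,np.array([(443,305),(485,305),(485,323),(443,323)])/k,.040);print("slim",[round(np.linalg.norm(S[i]-S[(i+1)%4])*1000,1) for i in range(4)])
# PCA axes from scene+top masks
for n,(u,v) in(("scene",(172,253)),("top",(172,178))):
    q=grab_frame(n);h=cv2.cvtColor(q["frame"],cv2.COLOR_BGR2HSV);m=cv2.inRange(h,(5,90,60),(28,255,255))
    N,l,stt,ce=cv2.connectedComponentsWithStats(m);i=min(range(1,N),key=lambda j:np.hypot(*(ce[j]-(u,v)))+(stt[j,4]<20)*1e3);print(n,stt[i],ce[i],onz(q,ce[i],.018)[0].round(4))
    pts=np.argwhere(l==i)[:,::-1].astype(float);W=onz(q,pts,.015)[:,:2];e=np.linalg.svd(W-W.mean(0),full_matrices=False)[2][0];print(" pca yaw",np.degrees(np.arctan2(e[1],e[0])))
```

```text
cam [0.54878534 0.31732744 0.48259605] tail [[0.584, 0.3294], [0.5745, 0.3094], [0.544, 0.323], [0.5536, 0.3426]] sides [np.float64(22.2), np.float64(33.4), np.float64(21.8), np.float64(33.1)] ctr [0.56400893 0.32611188 0.04      ]
side yaw -23.507102823312785
side yaw -24.11500145617183
tip [[0.65012592 0.29388462]
 [0.6465511  0.28339431]] 11.082686662246692
flat-line yaw -27.388841168476546 91.59371791457701 exp 93
slim [np.float64(35.7), np.float64(16.0), np.float64(36.0), np.float64(16.0)]
scene [166 236  14  36 212] [172.38679245 255.50943396] [0.5884 0.3178 0.018 ]
 pca yaw 154.82472883495515
top [166 165  13  19  76] [172.69736842 175.38157895] [0.6063 0.3035 0.018 ]
 pca yaw 154.58726028612318
```

Run:
```python
from h import *
st();print(delta([0.5666,0.3245,0.09],-25.5),delta([0.5666,0.3245,0.021],-25.5))
```

```text
t 10.35 fr [-114.2  242.1] z 327.0 yaw -7.98 F frame [ 1.4 -0.6 -0.7] T [-0.06  0.02  0.03]
(array([ 82.3, -14.3, 237.1]), array([-0.08, -0.05, 17.52])) (array([ 82.3, -14.2, 306.1]), array([-0.08, -0.05, 17.52]))
```

carry_out --increments '[[[30, -5, 45], [0, 0, 6], 44], [[60, -10, 90], [0, 0, 12], 44], [[82, -14, 135], [0, 0, 17.5], 44], [[82, -14, 180], [0, 0, 17.5], 44], [[82, -14, 220], [0, 0, 17.5], 44], [[82, -14, 237], [0, 0, 17.5], 44], [[82, -14, 237], [0, 0, 17.5], 44], [[82, -14, 237], [0, 0, 17.5], 44]]'

```text
time: 11.15
tcp_pos: [0.567, 0.3228, 0.0906]
tool_rot: [0.975, -0.221, 0.001, -0.0]
contact_force: [0.0, -0.0, 0.7]
width: 0.514
finger_force: 0.0
```

Run:
```python
from h import *
s=st();print(delta([0.5666,0.3245,0.021],-25.5))
g=grab_frame("wrist");cv2.imwrite("pics/w5.png",g["frame"])
```

```text
t 11.15 fr [-31.  255.1] z 90.6 yaw -25.58 F frame [ 0.  -0.   0.7] T [ 0.03 -0.02  0.03]
(array([-1.2, -1.3, 69.6]), array([-0.07, -0.08, -0.08]))
```

View pics/w5.png

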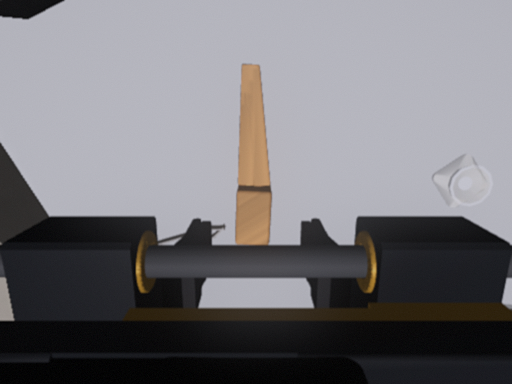

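The wedge lines up vertically in the image between the fingers: the tail spans columns 236–271 with its front edge at row 190, and the tip is at (250,65). The tweezers are at (190,235), beside the left finger. I'll check the offsets.

Run:
```python
from h import *
g=grab_frame("wrist");s=sense();r=R.from_quat(s["tool_rot"])
for n,p,z in(("tail front edge top L,R",[(236,191),(271,191)],.04),("tip top L,R",[(242,66),(259,66)],.026),("tip foot",[(242,65)],0),("tail L,R at rear",[(236,242),(269,242)],.04),("tweezers tip",[(225,227)],.004)):
    P=onz(g,p,z);print(n,(r.inv().apply(P-s["tcp_pos"])*1000).round(1)[:,:2].tolist())
```

```text
tail front edge top L,R [[13.7, -12.2], [13.7, 9.4]]
tip top L,R [[87.9, -8.3], [87.9, 1.9]]
tip foot [[90.9, -9.3]]
tail L,R at rear [[-20.0, -12.7], [-20.0, 8.4]]
tweezers tip [[-23.4, -22.9]]
```

carry_out --increments '[[[0, -2, 30], [0, 0, 2], 44], [[0, -2, 55], [0, 0, 2], 44], [[0, -2, 69], [0, 0, 2], 44], [[0, -2, 69], [0, 0, 2], 44], [[0, -2, 69], [0, 0, 2], 15], [[0, -2, 69], [0, 0, 2], 15], [[0, -2, 69], [0, 0, 2], 15], [[0, -2, 69], [0, 0, 2], 15], [[0, -2, 69], [0, 0, 2], 15], [[0, -2, 69], [0, 0, 2], 15]]' --force 50

```text
time: 12.25
tcp_pos: [0.5671, 0.3255, 0.0217]
tool_rot: [0.971, -0.238, 0.001, -0.001]
contact_force: [-0.3, 0.7, 6.0]
width: 0.25
finger_force: 50.0
```

Run:
```python
from h import *
s=st();print(s["width"]*87,s["finger_force"],s["tcp_pos"])
# hover: wedge origin target; tool at wedge x -33.5 => frame x of tool = wx-33.5
p=w(-62-33.5-25,-41);print(p,delta([*p,s["tcp_pos"][2]+0.060],-8.0), delta([*p,s["tcp_pos"][2]+0.2],-8.0))
```

```text
t 12.25 fr [-31.2 257.8] z 21.7 yaw -27.5 F frame [-0.4  0.6  6. ] T [-0.1   0.4   0.06]
21.725010093966855 50.00133404508233 [0.56713947 0.32553614 0.02172801]
[0.4371666  0.04206937] (array([ 15.7, 311.4, -60.4]), array([ -0.06,  -0.06, -19.5 ])) (array([  15.8,  311.2, -200.4]), array([ -0.06,  -0.06, -19.5 ]))
```

Run:
```python
from h import *
s=sense();p=w(-150,-42.5);print(p,delta([*p,0.15],-8.0),delta([*p,0.045],-8.0))
```

```text
[0.40774493 0.04468957] (array([ -11.6,  322.6, -128.7]), array([ -0.06,  -0.06, -19.5 ])) (array([-11.7, 322.7, -23.7]), array([ -0.06,  -0.06, -19.5 ]))
```

carry_out --increments '[[[0, 0, -25], [0, 0, 0], 15], [[0, 0, -70], [0, 0, 0], 15], [[-2, 30, -110], [0, 0, -2], 15], [[-4, 75, -129], [0, 0, -7], 15], [[-6, 122, -129], [0, 0, -12], 15], [[-8, 168, -129], [0, 0, -17], 15], [[-10, 215, -129], [0, 0, -19.5], 15], [[-11, 260, -129], [0, 0, -19.5], 15], [[-12, 300, -129], [0, 0, -19.5], 15], [[-12, 322, -129], [0, 0, -19.5], 15], [[-12, 322, -129], [0, 0, -19.5], 15], [[-12, 322, -129], [0, 0, -19.5], 15]]'

```text
time: 13.45
tcp_pos: [0.4075, 0.0451, 0.1497]
tool_rot: [0.998, -0.07, 0.0, -0.0]
contact_force: [0.9, 0.7, -0.1]
width: 0.247
finger_force: 50.0
```

Run:
```python
from h import *
s=st();p=w(-150,-42.5);print(delta([*p,0.034],-8.0))
g=grab_frame("wrist");np.save("w6.npy",g,allow_pickle=True);cv2.imwrite("pics/w6.png",cv2.resize(g["frame"][:300],None,fx=1.56,fy=1.56,interpolation=cv2.INTER_CUBIC))
```

```text
t 13.45 fr [-150.3  -42.1] z 149.7 yaw -8.07 F frame [ 0.8  0.8 -0.1] T [-0.02  0.03  0.03]
(array([  0.2,   0.5, 115.7]), array([-0.04, -0.05, -0.07]))
```

View pics/w6.png

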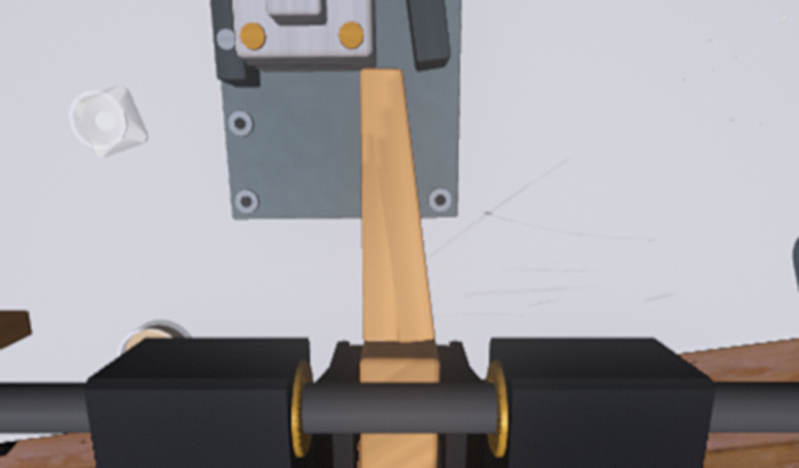

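The wedge is held square: its flat edge is at column 361 and its tip at (361–402,69). The flask is against the straight cheek. I'll lower it to the plate and go in.

carry_out --increments '[[[0, 0, 40], [0, 0, 0], 15], [[0, 0, 80], [0, 0, 0], 15], [[0, 0, 105], [0, 0, 0], 15], [[0, 0, 115], [0, 0, 0], 15], [[3, 0, 117], [0, 0, 0], 15], [[7, 0, 117], [0, 0, 0], 15], [[7, 0, 117], [0, 0, 0], 15]]'

```text
time: 14.2
tcp_pos: [0.416, 0.0451, 0.0332]
tool_rot: [0.998, -0.07, 0.001, -0.001]
contact_force: [0.0, -0.6, -1.0]
width: 0.246
finger_force: 50.0
```

```bash
python3 -c "
from h import *
st()"
```

```text
t 14.2 fr [-141.9  -40.9] z 33.2 yaw -7.99 F frame [ 0.1 -0.5 -1. ] T [ 0.03  0.02 -0.09]
```

carry_out --increments '[[[0, 1.5, 1], [0, 0, 0], 15], [[6, 1.5, 2], [0, 0, 0], 15], [[13, 1.5, 2], [0, 0, 0], 15], [[20, 1.5, 2], [0, 0, 0], 15], [[28, 1.5, 2], [0, 0, 0], 15], [[36, 1.5, 2], [0, 0, 0], 15], [[44, 1.5, 2], [0, 0, 0], 15], [[44, 1.5, 2], [0, 0, 0], 15]]'

```text
time: 15.0
tcp_pos: [0.459, 0.0366, 0.0305]
tool_rot: [0.998, -0.07, 0.001, -0.0]
contact_force: [-1.1, 1.0, -0.3]
width: 0.246
finger_force: 50.0
```

```bash
python3 -c "
from h import *
st()"
```

```text
t 15.0 fr [-98.1 -43.4] z 30.5 yaw -8.06 F frame [-1.2  0.9 -0.3] T [-0.01  0.03 -0.01]
```

carry_out --increments '[[[5, -1, 0.5], [0, 0, 0], 15], [[11, -1.6, 0.5], [0, 0, 0], 15], [[17, -2, 0.5], [0, 0, 0], 15], [[22, -2, 0.5], [0, 0, 0], 15], [[24, -2, 0.5], [0, 0, 0], 15], [[24, -2, 0.5], [0, 0, 0], 15]]'

```text
time: 15.6
tcp_pos: [0.482, 0.0353, 0.03]
tool_rot: [0.998, -0.07, 0.0, -0.0]
contact_force: [0.4, 1.2, -0.3]
width: 0.246
finger_force: 50.0
```

```bash
python3 -c "
from h import *
st()"
```

```text
t 15.6 fr [-75.1 -41.4] z 30.0 yaw -8.02 F frame [ 0.2  1.2 -0.3] T [ 0.24 -0.01  0.04]
```

carry_out --increments '[[[1, 0, 0.5], [0, 0, 0], 15], [[3, 0, 1], [0, 0, 0], 15], [[5, 0, 1], [0, 0, 0], 15], [[6, 0, 1], [0, 0, 0], 15], [[7, 0, 1], [0, 0, 0], 15], [[7, 0, 1], [0, 0, 0], 15]]'

```text
time: 16.2
tcp_pos: [0.4868, 0.0344, 0.0297]
tool_rot: [0.998, -0.069, -0.001, 0.0]
contact_force: [-6.7, 3.9, 8.2]
width: 0.247
finger_force: 50.0
```

```bash
python3 -c "
from h import *
st()"
```

```text
t 16.2 fr [-70.3 -41.7] z 29.7 yaw -7.9 F frame [-7.1  2.9  8.2] T [1.39 1.78 0.47]
```

carry_out --increments '[[[1, -0.5, -0.6], [0, 0, 0], 15], [[2, -0.5, -0.6], [0, 0, 0], 15], [[3, -0.6, -0.6], [0, 0, 0], 15], [[3, -0.6, -0.6], [0, 0, 0], 15]]'

```text
time: 16.6
tcp_pos: [0.4887, 0.0342, 0.0297]
tool_rot: [0.998, -0.069, -0.003, 0.001]
contact_force: [-7.3, 4.3, 5.0]
width: 0.249
finger_force: 50.0
```

```bash
python3 -c "
from h import *
st()"
```

```text
t 16.6 fr [-68.4 -41.6] z 29.7 yaw -7.9 F frame [-7.8  3.2  5. ] T [1.33 2.   0.6 ]
```

carry_out --increments '[[[1, -0.4, -0.4], [0, 0, 0], 15], [[2, -0.6, -0.4], [0, 0, 0], 15], [[3, -0.7, -0.4], [0, 0, 0], 15], [[3, -0.7, -0.4], [0, 0, 0], 15], [[3, -0.7, -0.4], [0, 0, 0], 15]]'

```text
time: 17.1
tcp_pos: [0.4901, 0.0339, 0.0297]
tool_rot: [0.998, -0.069, -0.004, 0.001]
contact_force: [-10.8, 4.8, 7.4]
width: 0.245
finger_force: 50.0
```

```bash
python3 -c "
from h import *
st()"
```

```text
t 17.1 fr [-67.  -41.7] z 29.7 yaw -7.97 F frame [-11.4   3.3   7.4] T [1.34 2.64 0.49]
```

carry_out --increments '[[[1, 0, 0], [0, 0, 0], 15], [[2, -0.2, 0], [0, 0, 0], 15], [[3, -0.2, 0], [0, 0, 0], 15], [[3, -0.2, 0], [0, 0, 0], 15], [[3, -0.2, 0], [0, 0, 0], 15]]'

```text
time: 17.6
tcp_pos: [0.4903, 0.0338, 0.0296]
tool_rot: [0.998, -0.07, -0.007, 0.002]
contact_force: [-17.3, 10.1, 14.1]
width: 0.251
finger_force: 50.0
```

```bash
python3 -c "
from h import *
st()"
```

```text
t 17.6 fr [-66.8 -41.8] z 29.6 yaw -8.06 F frame [-18.6   7.6  14.1] T [2.83 4.71 0.27]
```

carry_out --increments '[[[0, -0.5, -0.5], [0, 0, 0], 15], [[1, -0.8, -1], [0, 0, 0], 15], [[2, -0.8, -1], [0, 0, 0], 15], [[3, -0.8, -1], [0, 0, 0], 15], [[3, -0.8, -1], [0, 0, 0], 15]]'

```text
time: 18.1
tcp_pos: [0.4905, 0.0338, 0.0297]
tool_rot: [0.997, -0.071, -0.01, 0.002]
contact_force: [-21.0, 11.1, 13.5]
width: 0.249
finger_force: 50.0
```

```bash
python3 -c "
from h import *
st()"
```

```text
t 18.1 fr [-66.6 -41.8] z 29.7 yaw -8.16 F frame [-22.4   8.1  13.5] T [3.54 5.93 0.26]
```

carry_out --increments '[[[1, -0.5, -0.7], [0, 0, 0], 15], [[2, -0.8, -1.5], [0, 0, 0], 15], [[3, -0.8, -1.5], [0, 0, 0], 15], [[3, -0.8, -1.5], [0, 0, 0], 15], [[3, -0.8, -1.5], [0, 0, 0], 15]]'

```text
time: 18.6
tcp_pos: [0.4907, 0.0337, 0.0298]
tool_rot: [0.997, -0.072, -0.013, 0.003]
contact_force: [-24.9, 11.4, 9.6]
width: 0.25
finger_force: 50.0
```

```bash
python3 -c "
from h import *
st()"
```

```text
t 18.6 fr [-66.3 -41.8] z 29.8 yaw -8.24 F frame [-26.2   7.8   9.6] T [4.04 6.71 0.12]
```

carry_out --increments '[[[1, -0.8, -1], [0, 0, 0], 15], [[-2, -1, -1], [0, 0, 0], 15], [[-5, -1.5, -1], [0, 0, 0], 15], [[-7, -2, -1], [0, 0, 0], 15], [[-8, -2, -1], [0, 0, 0], 15], [[-8, -2, -1], [0, 0, 0], 15]]'

```text
time: 19.2
tcp_pos: [0.4907, 0.0341, 0.0304]
tool_rot: [0.997, -0.071, -0.006, 0.004]
contact_force: [2.3, -12.9, -13.1]
width: 0.248
finger_force: 50.0
```

```bash
python3 -c "
from h import *
st()"
```

```text
t 19.2 fr [-66.4 -41.4] z 30.4 yaw -8.12 F frame [  4.1 -12.4 -13.1] T [-3.6  -0.28  0.17]
```

carry_out --increments '[[[1.5, 0.7, 0.6], [0, 0, 0], 15], [[1.5, 0.7, 0.6], [0, 0, 0], 15]]'

```text
time: 19.4
tcp_pos: [0.4907, 0.034, 0.0303]
tool_rot: [0.997, -0.071, -0.007, 0.003]
contact_force: [-3.8, -5.7, -5.1]
width: 0.251
finger_force: 50.0
```

```bash
python3 -c "
from h import *
st()"
```

```text
t 19.4 fr [-66.3 -41.5] z 30.3 yaw -8.15 F frame [-3.  -6.2 -5.1] T [-1.62  1.6   0.27]
```

carry_out --increments '[[[0, 0.5, 0.4], [0, 0, 0], 15], [[0, 0.5, 0.4], [0, 0, 0], 15], [[0, 0.5, 0.4], [0, 0, 0], 36], [[0, 0.5, 0.4], [0, 0, 0], 36], [[0, 0.5, 0.4], [0, 0, 0], 36]]'

```text
time: 19.9
tcp_pos: [0.4985, 0.0373, 0.033]
tool_rot: [0.998, -0.07, 0.001, -0.0]
contact_force: [0.1, 0.1, 0.2]
width: 0.389
finger_force: 0.0
```

```bash
python3 -c "
from h import *
s=st();print(s['width']*87); p=w(-66,-41.5); print(delta([*p,.03],-8.0))"
```

```text
t 19.9 fr [-59.1 -37.2] z 33.0 yaw -8.0 F frame [0.  0.1 0.2] T [-0.04 -0.06 -0.01]
33.85898924872085
(array([-6.9,  4.3,  3. ]), array([-0.06, -0.12, -0.  ]))
```

carry_out --increments '[[[-6, 4, 0], [0, 0, 0], 40], [[-7, 4, -20], [0, 0, 0], 44], [[-7, 4, -60], [0, 0, 0], 44], [[-35, 4, -100], [0, 0, 0], 44], [[-70, 4, -150], [0, 0, 0], 44], [[-75, 4, -150], [0, 0, 0], 44], [[-75, 4, -150], [0, 0, 0], 44], [[-75, 4, -150], [0, 0, 0], 44]]'

```text
time: 20.7
tcp_pos: [0.4225, 0.0435, 0.1824]
tool_rot: [0.998, -0.07, 0.0, -0.0]
contact_force: [0.8, 0.1, -1.4]
width: 0.506
finger_force: 0.0
```

Run:
```python
from h import *
s=st()
g=grab_frame("wrist");np.save("w7.npy",g,allow_pickle=True);cv2.imwrite("pics/w7.png",cv2.resize(g["frame"][:240,100:400],None,fx=2.5,fy=2.5,interpolation=cv2.INTER_CUBIC))
```

```text
t 20.7 fr [-135.2  -41.7] z 182.4 yaw -8.01 F frame [ 0.8  0.2 -1.4] T [-0.06  0.01 -0.06]
```

View pics/w7.png

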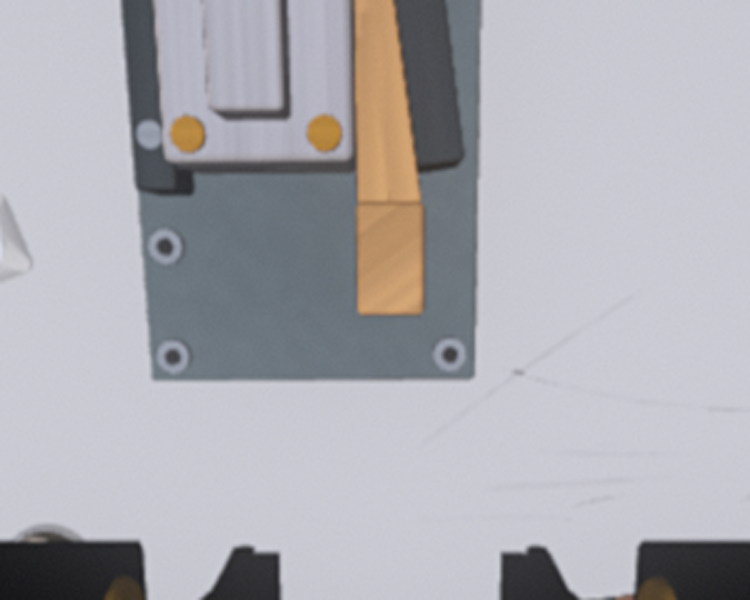

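The wedge sits in the gap against both the flask and the slanted cheek. Its tail spans rows 203–314, columns 357–422, and the flask is square in the bay. I'll check the depth against the expected value.

Run:
```python
from h import *
g=np.load("w7.npy",allow_pickle=True).item()
def m(n,pts,z):
    P=onz(g,np.array(pts)/2.5+[100,0],z);print(n,[fr(p).tolist() for p in P])
m("tail front L,R (exp -52; -30,-52)",[(357,203),(422,202)],.048)
m("tail rear (exp -88)",[(357,314),(423,313)],.048)
m("plate front corners (exp -115,51/-73)",[(153,380),(474,377)],.008)
m("flask front top corners (exp -40, 30/-30)",[(166,161),(352,160)],.052)
m("gold (exp -32,21/-21)",[(187,133),(324,132)],.053)
m("slant front top corner outer",[(463,157)],.036)
```

```text
tail front L,R (exp -52; -30,-52) [[-52.5, -30.9], [-52.2, -51.6]]
tail rear (exp -88) [[-87.5, -30.5], [-87.2, -52.3]]
plate front corners (exp -115,51/-73) [[-115.1, 49.3], [-114.0, -73.5]]
flask front top corners (exp -40, 30/-30) [[-40.2, 28.4], [-39.9, -29.6]]
gold (exp -32,21/-21) [[-32.1, 21.2], [-31.9, -21.1]]
slant front top corner outer [[-37.4, -65.4]]
```

Depth matches the expected value, about 1 mm past binding. I'll finish with a straight push from behind, with closed fingers, to confirm it is firm.

carry_out --increments '[[[10, 0, 40], [0, 0, 0], 0], [[20, 0, 80], [0, 0, 0], 0], [[23, 0, 120], [0, 0, 0], 0], [[23, 0, 145], [0, 0, 0], 0], [[23, 0, 156], [0, 0, 0], 0], [[23, 0, 156], [0, 0, 0], 0], [[27, 0, 156], [0, 0, 0], 0], [[31, 0, 156], [0, 0, 0], 0], [[34, 0, 156], [0, 0, 0], 0], [[36, 0, 156], [0, 0, 0], 0], [[38, 0, 156], [0, 0, 0], 0], [[38, 0, 156], [0, 0, 0], 0]]' --force 20

```text
time: 21.95
tcp_pos: [0.4585, 0.0378, 0.0266]
tool_rot: [0.998, -0.07, -0.002, 0.0]
contact_force: [-5.4, 3.0, 2.2]
width: 0.006
finger_force: 2.6
```

```bash
python3 -c "
from h import *
st()"
```

```text
t 21.95 fr [-98.8 -42.3] z 26.6 yaw -8.07 F frame [-5.8  2.2  2.2] T [0.72 1.36 0.07]
```

In contact. I'll push slowly to about 20 N.

carry_out --increments '[[[1, 0, 0], [0, 0, 0], 0], [[2, 0, 0], [0, 0, 0], 0], [[3, 0, 0], [0, 0, 0], 0], [[4, 0, 0], [0, 0, 0], 0], [[5, 0, 0], [0, 0, 0], 0], [[5, 0, 0], [0, 0, 0], 0], [[5, 0, 0], [0, 0, 0], 0]]'

```text
time: 22.65
tcp_pos: [0.4585, 0.0369, 0.0259]
tool_rot: [0.997, -0.071, -0.006, 0.001]
contact_force: [-17.2, 12.2, 8.9]
width: 0.005
finger_force: 9.3
```

```bash
python3 -c "
from h import *
st()"
```

```text
t 22.65 fr [-98.7 -43.1] z 25.9 yaw -8.12 F frame [-18.7   9.7   8.9] T [3.4  4.7  0.12]
```

The wedge held at 18.7 N with no movement, so it is jammed. I'll back off.

carry_out --increments '[[[2, 0, 0], [0, 0, 0], 0], [[-5, 0, 0], [0, 0, 0], 0], [[-12, 0, -3], [0, 0, 0], 0], [[-18, 0, -20], [0, 0, 0], 0], [[-18, 0, -70], [0, 0, 0], 0], [[-18, 0, -120], [0, 0, 0], 0], [[-30, 0, -160], [0, 0, 0], 0], [[-35, 0, -160], [0, 0, 0], 0], [[-35, 0, -160], [0, 0, 0], 0]]'

```text
time: 23.55
tcp_pos: [0.4304, 0.0424, 0.1878]
tool_rot: [0.998, -0.07, 0.002, -0.001]
contact_force: [-0.6, -1.0, -0.5]
width: 0.002
finger_force: 0.0
```

Run:
```python
from h import *
s=st();g=grab_frame("wrist");f=g["frame"]
# same features as before: gold screws and wedge tail bounds
h=cv2.cvtColor(f,cv2.COLOR_BGR2HSV);m=cv2.inRange(h,(8,150,140),(28,255,255));m[230:]=0;m[:,:140]=0;m[:,300:]=0
for c in cv2.findContours(m,cv2.RETR_EXTERNAL,cv2.CHAIN_APPROX_SIMPLE)[0]:
    if cv2.contourArea(c)>40:
        x,y,a,b=cv2.boundingRect(c);print((x,y,a,b),"ctr z53",fr(onz(g,(x+a/2-.5,y+b/2-.5),.053)[0]))
m2=cv2.inRange(h,(5,70,100),(28,255,255));m2[230:]=0;m2[:,:235]=0;m2[:,290:]=0
c=max(cv2.findContours(m2,cv2.RETR_EXTERNAL,cv2.CHAIN_APPROX_SIMPLE)[0],key=cv2.contourArea);x,y,a,b=cv2.boundingRect(c)
print("wedge rear L,R",(x,y,a,b),fr(onz(g,(x,y+b-.5),.048)[0]),fr(onz(g,(x+a,y+b-.5),.048)[0]))
```

```text
t 23.55 fr [-127.3  -41.7] z 187.8 yaw -8.03 F frame [-0.4 -1.  -0.5] T [-0.01  0.08  0.06]
(172, 60, 12, 12) ctr z53 [-32.2  21.1]
(225, 59, 12, 13) ctr z53 [-31.9 -20.9]
wedge rear L,R (242, 0, 28, 136) [-87.8 -29.3] [-87.8 -52.9]
```

The flask is at the seat and the wedge is unmoved, with its rear at x ≈ −88. I'll hand in the job.

```bash
python3 -c "
from workcell import *
print(sign_off())"
```

```text
the job is handed in; nothing more can be done
None
```

The flask is seated against the back stop and straight cheek, the wide wedge is jammed about 1 mm past binding and held at nearly 19 N, the slim wedge was left out of the frame, and the job is handed in.

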